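Ease the moisture tester's falling cover shut

ROBOT

A 6-joint arm with a two-finger parallel gripper is mounted at the origin on the work surface. World frame = base frame: x ahead of the robot, y to its left, z up, the work surface at z = 0. Lengths are in mm, angles in rad, forces in N, time in s.
With the tool pointing down it reaches from about 350 to 925 mm from the base axis. Payload 6.4 kg.
Tool frame: the origin (TCP) lies on the centre line of the jaws, within the pads' length; the fingertips stand 19 mm ahead of it and the grasp point (between the pads) is the TCP; y points along the fingers, z is the direction in which the jaws open and shut, and the axes are right-handed (so a half turn about y gives the same grasp; the last joint's range is limited). The gripper opens to 94 mm and grips with 3 to 60 N. Pads are 16 mm wide; open, the fingers measure 119 mm over their backs; the gripper's body (75 mm by 177 mm) begins 78 mm behind the grasp point.
Start: joints at [1.099, 0.245, 1.558, -0, 1.339, -0.174], TCP at [190.719, 621.402, 224.455] pointing down, gripper open.
Joint ranges: [-3.13, 3.13], [-1.02, 2.26], [0.13, 2.54], [-0.95, 4.09], [0.21, 2.88], [-2.74, 2.74]. Speed limits (rad/s): [2.57, 2.57, 3.14, 3.14, 3.14, 3.14].

INTERFACE

Orientations are given as a 3x3 rotation matrix whose columns are the frame's x, y, z axes.
In Python, from bench import env gives the robot as it stands. The module is installed in compiled form; this text tells all that it offers.
- The arm moves only by the tool servo_tool, never from a script. Its argument "increments" is a list of rows, each a list of 7 numbers: the shift along the tool's x, y, z in m, then the turn, a rotation vector about the tool's x, y, z in degrees, then the finger opening in m, from 0 to 0.094. A call has exactly 10 rows; each row is the pose to reach, as a shift and turn from the pose commanded when the call began, along the tool's axes at that moment; what a row does not reach only later rows make up. A row lasts 1/8 s, in which the tool goes at most 62.5 mm and 10.7 degrees, less where a joint would pass 70% of its speed; a pose out of reach is approached as far as the arm can. A call with a gripper value outside its range is refused whole. The fingers move at their own pace and stop on an object; "newtons" is the grip in N (left out, the last holds). Time passes only in rows, so rows that repeat a pose let the fingers close, or fill a call up. It gives the time, the measured TCP pose, the force and the opening at its end, in the units of the state.
- env.state(): the state, without advancing time (a new reading comes with each control period).
- env.grab_frame(name): name is "side" or "top" or "wrist"; returns a dict with "img" (384x512x3 uint8, blue, green, red), "vertical_fov" (degrees; the focal length in pixels is half the picture's height over the tangent of half this angle, whatever the lens; pixels are square), "cx", "cy" (the principal point, pixels), "k1" (the pictures are not rectified: a ray, as slopes to the right and down, at radius r is drawn at 1 + k1 r^2 times it, then the intrinsics apply), "camera_from_world" (4x4, takes a point from world to camera coordinates); the wrist camera has in their place "mount" (4x4, takes a point from camera to tool coordinates, whose origin is the TCP and whose axes are the tool frame's). Camera axes: x right, y up, looking along -z (the intrinsics and any distortion apply to the point x, -y, -z); pixel columns grow to the right and rows downward; lengths in mm; the calibration is good to about 2 mm. A picture is of the moment at which its call begins: read the wrist's pose just before it. There is no depth.
- env.sign_off(): hands the job in, once; it reports no verdict.
The state is a dict: "t": time; "joints": joint angles; "qd": joint speeds; "tau": joint torques, N m; "ee_pos": TCP position; "ee_rot": TCP orientation; "ft_force": force on the tool from outside, world axes, zero at the start; "torque": the same for the moment, N m; "finger_gap": finger opening in mm.
Only numpy, scipy, OpenCV 4.12 (cv2) and the standard library are available. Lean on these libraries where they do the work, as an engineer would, in place of code of your own. Each camera call takes 0.05 s, during which the arm holds its last target.

TASK

The nut moisture tester's cover is standing open. Without gripping anything, tip the cover forward with a fingertip until it falls by itself, catch it on a finger part-way down, and lower it gently on that finger until it is fully shut, never letting it drop onto the case. Leave the things standing around the tester where they are, and take the hand away.

Things in the scene. Friction and masses are not known exactly. Their poses are not given: they have to be found in the camera images.
- tester: Grey bench-top nut moisture tester, fixed to the bench: a case 140 mm deep (its x), 220 mm wide (its y), 90 mm high, with a round sample well in its top. Origin: centre of its underside; its x points from its front face to its hinge side (roughly away from the robot), z up. It stands in a different place and at a different yaw each time.
- cover (a joint): Cover angle, rad: 0 = flat shut, 1.57 = upright, 1.9 = stop, leaning back. Starts at 1.45 to 1.75, held by hinge friction (0.08 N m; damper 0.4 N m s/rad; under 5 N at the edge moves it). Stays where left above about 1.4; tipped below about 1.28 it falls by itself, slowly at first (roughly 3 s from 1.2 to shut), landing at 0.5 to 0.8 rad/s if not caught.
- cover_edge (a point): Middle of the cover's free edge, on its underside face; moves with it. The cover is a plain metal plate, 170 mm from hinge line to free edge, 220 mm wide, 8 mm thick, 0.4 kg. Shut, this edge overhangs the case's front face by 35 mm over the whole width, its underside 90 mm above the bench, so a finger fits under it.
- cover_hinge (a point): Middle of the hinge line, 90 mm above the bench, 65 mm behind the tester's centre, on the cover's underside face.
- jar: Bystander, to be left alone: glass screw jar, 60 mm wide, 90 mm high. Origin: centre of its underside.
- cup: Bystander, to be left alone: steel sample cup, 64 mm wide, 50 mm high. Origin: centre of its underside.
- weight: Bystander, to be left alone: brass calibration weight, 36 mm wide, 52 mm high. Origin: centre of its underside.
- jug: Bystander, to be left alone: white plastic measuring jug, 100 mm wide, 120 mm high, handle at its side. Origin: centre of its underside.
- scoop: Bystander, to be left alone: long spoon lying flat. Origin: about the middle of its length, underneath.

How it is judged:
By the outcome, as a careful person would: the job done as asked, in the order asked, and still so for the second after the job is handed in, with the robot touching nothing.
It also fails if it takes over 50 s, if anything falls off the work surface, if the arm or the gripper's body presses on something with over 40 N, if the wrist force passes 120 N, or if a joint passes its speed limit or range.

## Working session

There is one attempt and no reset: what is moved stays moved. The work goes in short steps, Python scripts to look and compute and a tool call to move; the robot and the scene stay as the last step left them, time stands still between calls to the robot, and variables do not carry over. Pictures are saved under pics/ and viewed, and the job is handed in when it is done.

Besides the shell and the picture viewer there is one more tool, called by a JSON object that holds its "fn" and its "kwargs", one argument or row to a line. servo_tool: Moves the arm, as the interface text tells. Its arguments: {"type":"object","properties":{"increments":{"type":"array","items":{"type":"array","items":{"type":"number"}}},"newtons":{"type":"number"}},"required":["increments"]}

```bash
mkdir -p pics; ls; python3 - <<'E'
from bench import env
import cv2,numpy as np,json
np.set_printoptions(precision=4,suppress=True)
s=env.state();print(s)
for n in["side","top","wrist"]:
    f=env.grab_frame(n);cv2.imwrite(f"pics/{n}0.png",f["img"])
    print(n,{k:v for k,v in f.items() if k!="img"})
E
```

```text
pics
{'t': 0.0, 'joints': array([ 1.0989,  0.2458,  1.559 , -0.    ,  1.3387, -0.1741]), 'qd': array([ 0.0004,  0.    , -0.0012, -0.0016,  0.0008,  0.0023]), 'tau': array([ -0.002 , -41.586 , -31.4581,   0.0683,   0.0337,  -0.0002]), 'ee_pos': array([190.4329, 620.9058, 223.3697]), 'ee_rot': array([[ 0.956 , -0.0008,  0.2934],
       [-0.2934, -0.0017,  0.956 ],
       [-0.0003, -1.    , -0.0018]]), 'ft_force': array([-0.7921,  0.3258,  0.2153]), 'torque': array([-0.0185,  0.0262, -0.0141]), 'finger_gap': 93.96967273598234}
side {'vertical_fov': 57.773013998655976, 'cx': 254.61014095352087, 'cy': 193.20128576081012, 'k1': -0.03906000575040911, 'camera_from_world': array([[   0.9243,   -0.3811,   -0.0205, -527.2047],
       [   0.2566,    0.5808,    0.7726, -236.8045],
       [  -0.2825,   -0.7194,    0.6346, -807.025 ],
       [   0.    ,    0.    ,    0.    ,    1.    ]])}
top {'vertical_fov': 57.555429838213776, 'cx': 255.15954290225287, 'cy': 190.2750393600813, 'k1': -0.10712680032805035, 'camera_from_world': array([[  -0.0209,   -0.9995,    0.0224,   58.7974],
       [   0.9981,   -0.0196,    0.0578, -604.602 ],
       [  -0.0574,    0.0236,    0.9981, -935.2048],
       [   0.    ,    0.    ,    0.    ,    1.    ]])}
wrist {'vertical_fov': 59.26340862125461, 'cx': 262.9466028303116, 'cy': 189.94742305939698, 'k1': -0.08016944848521985, 'mount': array([[  -0.0001,   -0.9665,   -0.2568,  -75.0425],
       [   0.0001,    0.2568,   -0.9665, -160.1534],
       [   1.    ,   -0.0001,    0.0001,   -0.5725],
       [   0.    ,    0.    ,    0.    ,    1.    ]])}
```

View pics/side0.png

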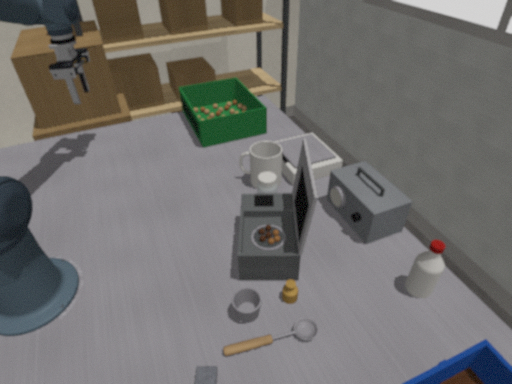

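View pics/top0.png

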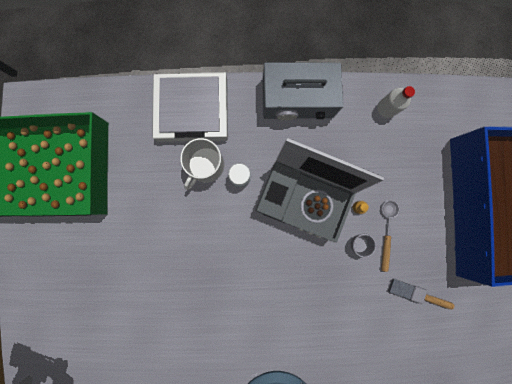

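View pics/wrist0.png

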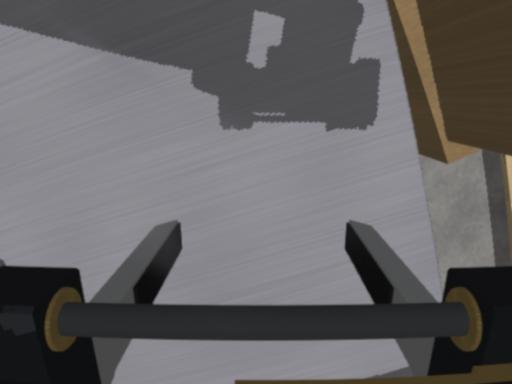

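The side and top views show the tester at about (305,190) in the top view, with its cover upright and leaning back. The jar is at (239,175), the jug at (202,160), the weight at (361,208), the cup at (363,245) and the scoop at (388,235). Next I zoom in for the corner pixels.

```bash
python3 - <<'E'
import cv2
a=cv2.imread("pics/top0.png")[125:265,235:405];cv2.imwrite("pics/top0z.png",cv2.resize(a,None,fx=4.4,fy=4.2,interpolation=cv2.INTER_CUBIC) if 0 else cv2.resize(a,None,fx=4,fy=4,interpolation=cv2.INTER_CUBIC))
a=cv2.imread("pics/side0.png")[130:330,225:345];cv2.imwrite("pics/side0z.png",cv2.resize(a,None,fx=3,fy=3,interpolation=cv2.INTER_CUBIC))
E
```

```text
(no output)
```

View pics/top0z.png

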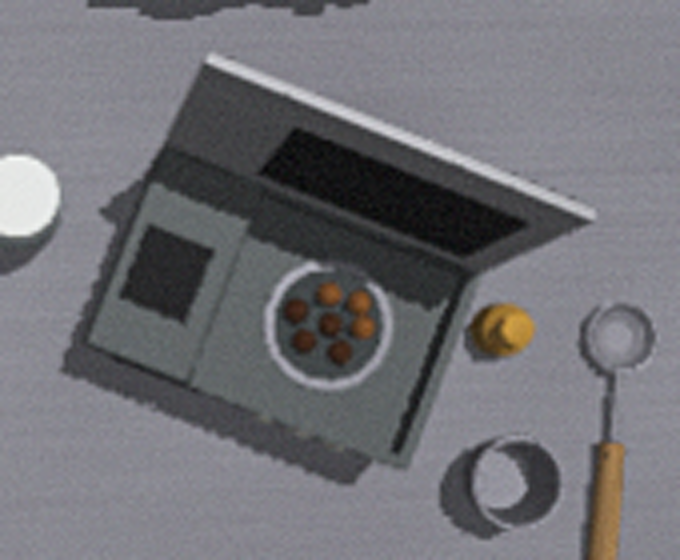

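View pics/side0z.png

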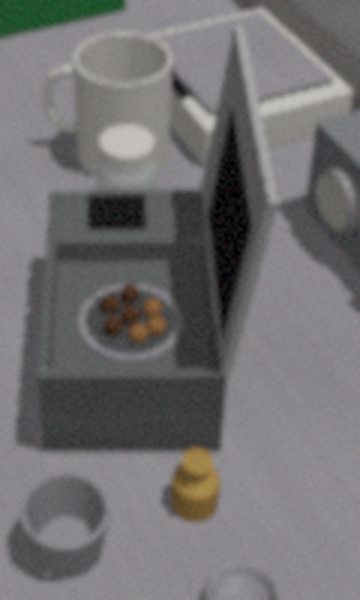

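```bash
cat > h.py <<'E'
import numpy as np,cv2
np.set_printoptions(precision=3,suppress=True)
def K(f):
    F=f["img"].shape[0]/2/np.tan(np.radians(f["vertical_fov"]/2))
    return np.array([[F,0,f["cx"]],[0,F,f["cy"]],[0,0,1.]])
def ray(f,uv,M=None):
    d=np.array([f["k1"],0,0,0,0.])
    p=cv2.undistortPoints(np.array([[uv]],float),K(f),d,None,None)[0,0] if 0 else None
    k=K(f);q=(np.array(uv,float)-k[:2,2])/k[0,0]
    s=q.copy()
    for _ in range(30): s=q/(1+f["k1"]*(s@s))
    M=f["camera_from_world"] if M is None else M
    R=M[:3,:3];o=-R.T@M[:3,3]
    return o,R.T@np.array([s[0],-s[1],-1])
def onz(f,uv,z,M=None):
    o,d=ray(f,uv,M);return o+d*(z-o[2])/d[2]
def tri(f1,u1,f2,u2):
    o1,d1=ray(f1,u1);o2,d2=ray(f2,u2)
    t=np.linalg.lstsq(np.c_[d1,-d2],o2-o1,rcond=None)[0]
    a=o1+d1*t[0];b=o2+d2*t[1];return (a+b)/2,np.linalg.norm(a-b)
def proj(f,P,M=None):
    M=f["camera_from_world"] if M is None else M
    c=M[:3,:3]@P+M[:3,3];s=np.array([c[0],-c[1]])/-c[2];s=s*(1+f["k1"]*(s@s))
    k=K(f);return s*k[0,0]+k[:2,2]
E
python3 - <<'E'
from h import *
from bench import env
T=env.grab_frame("top");S=env.grab_frame("side")
tz=lambda x,y:(235+(x+.5)/4-.5,125+(y+.5)/4-.5)
sz=lambda x,y:(225+(x+.5)/3-.5,130+(y+.5)/3-.5)
FL=onz(T,tz(88,345),90);FR=onz(T,tz(405,467),90);HR=onz(T,tz(475,272),90);HL=onz(T,tz(163,150),90)
print("FL,FR,HR,HL",FL,FR,HR,HL,np.linalg.norm(FL-FR),np.linalg.norm(FR-HR))
print("FR side",onz(S,sz(40,376),90),"FL side",onz(S,sz(50,193),90), "HR side", onz(S,sz(222,378),90))
for n,a,b in[("edgeL",(207,58),(238,27)),("edgeR",(594,216),(271,207)),("FR",(405,467),(40,376))]:
    print(n,tri(T,tz(*a),S,sz(*b)))
for n,p,z in[("jar",(17,196),90),("weight",(503,330),45),("cup",(515,482),50),("bowl",(618,338),10)]:
    print(n,onz(T,tz(*p),z))
print("jugtop",onz(T,(201,159),120))
E
```

```text
FL,FR,HR,HL [549.684  45.678  90.   ] [ 468.197 -152.93    90.   ] [ 590.548 -202.153   90.   ] [671.828  -4.402  90.   ] 214.6750804882184 131.88145684035032
FR side [ 468.608 -155.014   90.   ] FL side [550.689  41.018  90.   ] HR side [ 590.817 -210.107   90.   ]
edgeL (array([697.225, -14.867, 254.933]), np.float64(1.0778078752064868))
edgeR (array([ 611.245, -216.955,  253.118]), np.float64(0.14199492241782155))
FR (array([ 468.531, -153.501,   88.358]), np.float64(1.0261578273569927))
jar [644.276  88.42   90.   ]
weight [ 553.286 -233.91    45.   ]
cup [ 452.12  -237.275   50.   ]
bowl [ 545.743 -328.31    10.   ]
jugtop [678.766 179.56  120.   ]
```

```bash
cat >> h.py <<'E'
from scipy.spatial.transform import Rotation as Ro
def Rw(j): return Ro.from_euler('ZYZYZ',[j[0],j[1]+j[2],j[3],j[4],j[5]]) if 0 else (Ro.from_euler('Z',j[0])*Ro.from_euler('Y',j[1]+j[2])*Ro.from_euler('Z',j[3])*Ro.from_euler('Y',j[4])*Ro.from_euler('Z',j[5]))
A=np.array([.925,-.380,0]);A/=np.linalg.norm(A);B=np.array([-A[1],A[0],0]);Z=np.array([0,0,1.])
FM=np.array([509.,-54,0]); C0=FM+70*A; H=C0+65*A+90*Z
def tw(x,y,z): # tester coords from hinge mid: x toward front, y left, z up from hinge
    return H-A*x+B*y+Z*z
def Rt(pitch,yaw=0): # tool pointing left (B), pitched down; yaw>0 turns pointing toward hinge side(+A)
    p,w=np.radians([pitch,yaw])
    h=B*np.cos(w)+A*np.sin(w);z=A*np.cos(w)-B*np.sin(w)
    y=h*np.cos(p)-Z*np.sin(p);x=np.cross(y,z);return np.c_[x,y,z]
def row(p0,R0,p,R):
    d=R0.T@(np.array(p)-p0);r=np.degrees(Ro.from_matrix(R0.T@R).as_rotvec());return np.r_[d/1000,r]
E
python3 - <<'E'
from h import *
j=[1.0989,.2458,1.559,0,1.3387,-.1741]
R=np.array([[.956,-.0008,.2934],[-.2934,-.0017,.956],[-.0003,-1,-.0018]])
C=(Rw(j).inv()*Ro.from_matrix(R));print(C.as_matrix())
E=Ro.from_matrix(np.round(C.as_matrix()))
print("H",H)
for j1,s in[(-.6,1.9),(-.8,2.1),(-.7,1.6),(-.8,2.3)]:
  for pitch,yaw in [(20,0),(30,0),(30,20)]:
    W=(Ro.from_euler('Z',j1)*Ro.from_euler('Y',s)).inv()*Ro.from_matrix(Rt(pitch,yaw))*E.inv()
    print(j1,s,pitch,yaw,W.as_euler('ZYZ'))
E
```

```text
[[-0. -0. -1.]
 [-1. -0.  0.]
 [-0.  1. -0.]]
H [ 633.873 -105.299   90.   ]
-0.6 1.9 20 0 [ 1.172  1.646 -0.382]
-0.6 1.9 30 0 [ 1.01   1.58  -0.388]
-0.6 1.9 30 20 [ 1.102  1.292 -0.225]
-0.8 2.1 20 0 [ 1.059  1.722 -0.642]
-0.8 2.1 30 0 [ 0.919  1.617 -0.656]
-0.8 2.1 30 20 [ 1.083  1.363 -0.494]
-0.7 1.6 20 0 [ 1.198  1.851 -0.138]
-0.7 1.6 30 0 [ 1.019  1.823 -0.185]
-0.7 1.6 30 20 [ 1.048  1.523 -0.006]
-0.8 2.3 20 0 [ 1.041  1.622 -0.817]
-0.8 2.3 30 0 [ 0.921  1.495 -0.815]
-0.8 2.3 30 20 [ 1.13   1.273 -0.678]
```

{"fn": "servo_tool", "kwargs": {
  "increments": [
    [0.039, -0.011, -0.045, 0, 6, 0, 0],
    [0.078, -0.022, -0.09, 0, 12, 0, 0],
    [0.117, -0.033, -0.135, 0, 18, 0, 0],
    [0.156, -0.044, -0.18, 0, 24, 0, 0],
    [0.195, -0.055, -0.225, 0, 30, 0, 0],
    [0.234, -0.066, -0.27, 0, 36, 0, 0],
    [0.273, -0.077, -0.315, 0, 42, 0, 0],
    [0.312, -0.088, -0.36, 0, 48, 0, 0],
    [0.351, -0.099, -0.405, 0, 54, 0, 0],
    [0.388, -0.107, -0.447, 0, 60, 0, 0]
  ],
  "newtons": 10
}}

```text
t: 1.5
ee_pos: [431.0, 78.3, 332.2]
ee_rot: [[0.22, 0.001, 0.976], [-0.976, -0.0, 0.22], [0.0, -1.0, 0.001]]
ft_force: [0.3, 0.2, -0.9]
finger_gap: 0.5
```

```bash
python3 - <<'E'
from h import *
from bench import env
s=env.state();print(s["joints"])
p0=s["ee_pos"];R0=s["ee_rot"]
print(row(p0,R0,[430,-330,340],Rt(25,0)))
E
```

```text
[-0.08  -0.352  1.937  0.     1.555 -0.302]
[ 0.398 -0.008 -0.091 19.773 31.203 62.865]
```

{"fn": "servo_tool", "kwargs": {
  "increments": [
    [0.04, -0.001, -0.009, 2, 3.1, 6.3, 0],
    [0.08, -0.002, -0.018, 4, 6.2, 12.6, 0],
    [0.12, -0.002, -0.027, 6, 9.3, 18.9, 0],
    [0.16, -0.003, -0.036, 8, 12.4, 25.2, 0],
    [0.2, -0.004, -0.046, 10, 15.5, 31.5, 0],
    [0.24, -0.005, -0.055, 12, 18.6, 37.8, 0],
    [0.28, -0.006, -0.064, 14, 21.7, 44.1, 0],
    [0.32, -0.006, -0.073, 16, 24.8, 50.4, 0],
    [0.36, -0.007, -0.082, 18, 28, 56.7, 0],
    [0.398, -0.008, -0.091, 20, 31, 63, 0]
  ]
}}

```text
t: 2.75
ee_pos: [430.7, -329.8, 339.4]
ee_rot: [[-0.156, 0.344, 0.926], [-0.387, 0.841, -0.378], [-0.909, -0.417, 0.002]]
ft_force: [1.1, 0.2, -0.2]
finger_gap: 0.6
```

```bash
python3 - <<'E'
from h import *
from bench import env
s=env.state();print(s["joints"],s["t"])
p0=s["ee_pos"];R0=s["ee_rot"];print(R0,Rt(25))
cv2.imwrite("pics/side1.png",env.grab_frame("side")["img"])
for x,y,z in [(-70,-200,140),(-70,-160,135)]: print(tw(x,y,z),row(p0,R0,tw(x,y,z),Rt(25,0)))
E
```

```text
[-1.19   0.271  1.597  0.82   2.098 -0.696] 2.75
[[-0.156  0.344  0.926]
 [-0.387  0.841 -0.378]
 [-0.909 -0.417  0.002]] [[-0.161  0.344  0.925]
 [-0.391  0.838 -0.38 ]
 [-0.906 -0.423  0.   ]]
[ 622.624 -316.897  230.   ] [ 0.065  0.122  0.173  0.093  0.16  -0.364]
[ 637.823 -279.897  225.   ] [ 0.052  0.161  0.173  0.093  0.16  -0.364]
```

View pics/side1.png

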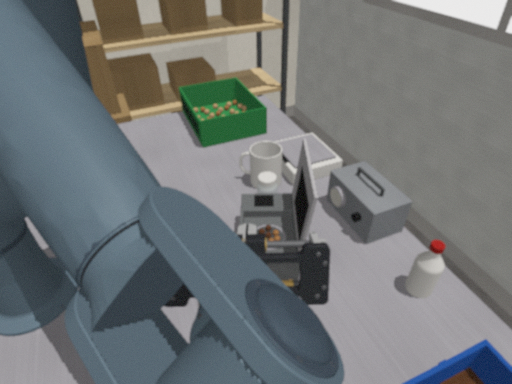

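```bash
python3 - <<'E'
from h import *
from bench import env
s=env.state()
p0=s["ee_pos"];R0=s["ee_rot"]
for x,y,z in [(175,-130,100),(157,-92,60),(157,-92,-17)]: print(tw(x,y,z),row(p0,R0,tw(x,y,z),R0))
E
```

```text
[ 422.601 -159.049  190.   ] [ 0.068  0.205 -0.073  0.     0.     0.   ]
[ 453.691 -130.739  150.   ] [ 0.089  0.256 -0.055  0.     0.     0.   ]
[ 453.691 -130.739   73.   ] [ 0.159  0.287 -0.054  0.     0.     0.   ]
```

{"fn": "servo_tool", "kwargs": {
  "increments": [
    [0.012, 0.036, -0.012, 0, 0, 0, 0],
    [0.024, 0.072, -0.024, 0, 0, 0, 0],
    [0.036, 0.108, -0.036, 0, 0, 0, 0],
    [0.048, 0.144, -0.048, 0, 0, 0, 0],
    [0.06, 0.18, -0.06, 0, 0, 0, 0],
    [0.068, 0.205, -0.073, 0, 0, 0, 0],
    [0.078, 0.23, -0.064, 0, 0, 0, 0],
    [0.089, 0.256, -0.055, 0, 0, 0, 0],
    [0.089, 0.256, -0.055, 0, 0, 0, 0],
    [0.089, 0.256, -0.055, 0, 0, 0, 0]
  ]
}}

```text
t: 4.05
ee_pos: [453.6, -127.4, 151.7]
ee_rot: [[-0.155, 0.342, 0.927], [-0.391, 0.84, -0.375], [-0.907, -0.42, 0.004]]
ft_force: [0.2, -0.7, -0.1]
finger_gap: 0.4
```

```bash
python3 - <<'E'
from h import *
from bench import env
s=env.state();print(s["joints"],s["t"],s["ee_pos"])
for n in("side","top"):cv2.imwrite(f"pics/{n}2.png",cv2.resize(env.grab_frame(n)["img"],(800,600)))
f=env.grab_frame("wrist");cv2.imwrite(f"pics/wrist2.png",f["img"])
E
```

```text
[-0.986  0.242  2.035  0.854  1.688 -0.891] 4.05 [ 453.581 -127.392  151.651]
```

View pics/top2.png

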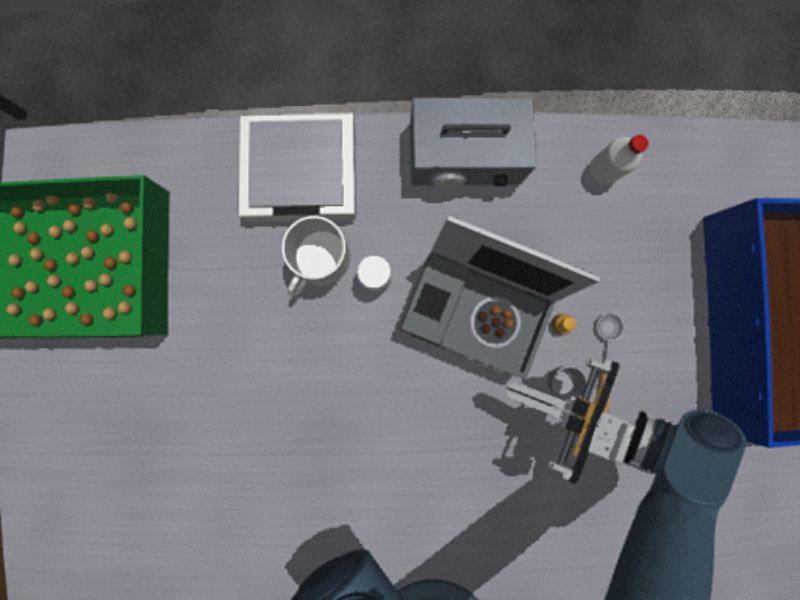

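View pics/wrist2.png

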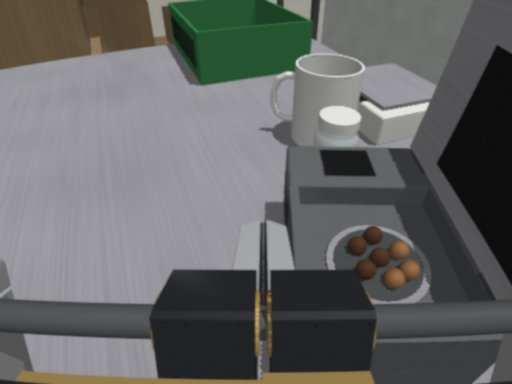

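View pics/side2.png

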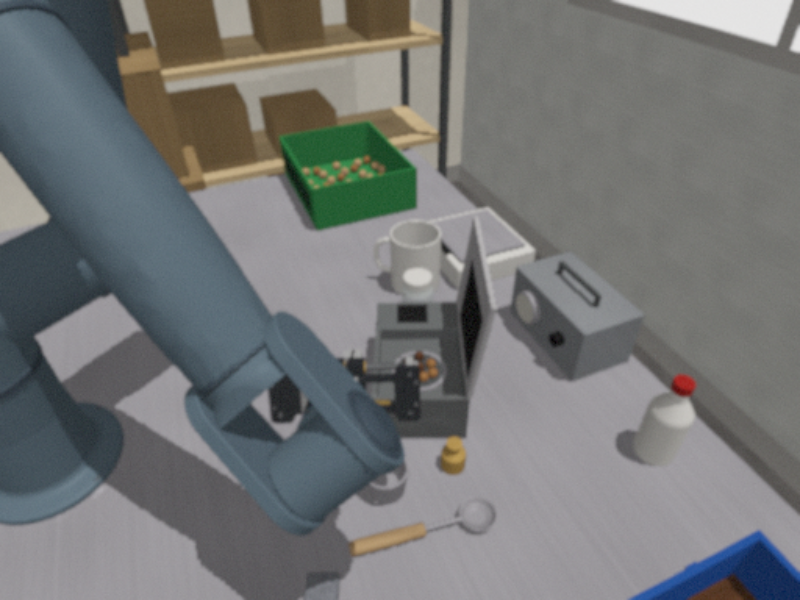

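{"fn": "servo_tool", "kwargs": {
  "increments": [
    [0.016, 0.007, 0, 0, 0, 0, 0],
    [0.032, 0.014, 0, 0, 0, 0, 0],
    [0.048, 0.021, 0, 0, 0, 0, 0],
    [0.056, 0.025, 0, 0, 0, 0, 0],
    [0.064, 0.029, 0, 0, 0, 0, 0],
    [0.064, 0.029, 0, 0, 0, 0, 0],
    [0.064, 0.029, 0, 0, 0, 0, 0],
    [0.064, 0.029, 0, 0, 0, 0, 0],
    [0.064, 0.029, 0, 0, 0, 0, 0],
    [0.064, 0.029, 0, 0, 0, 0, 0]
  ]
}}

```text
t: 5.45
ee_pos: [453.6, -127.5, 80.9]
ee_rot: [[-0.155, 0.342, 0.927], [-0.39, 0.841, -0.375], [-0.907, -0.42, 0.003]]
ft_force: [-0.1, 0.3, -0.0]
finger_gap: 0.6
```

```bash
python3 - <<'E'
from h import *
from bench import env
s=env.state();print(s["joints"],s["t"],s["ee_pos"],s["ft_force"])
t=env.grab_frame("top")["img"][190:330,280:450];cv2.imwrite("pics/top3.png",cv2.resize(t,None,fx=4,fy=4,interpolation=2))
f=env.grab_frame("wrist");cv2.imwrite(f"pics/wrist3.png",f["img"])
E
```

```text
[-0.987  0.399  2.018  0.847  1.596 -0.995] 5.45 [ 453.582 -127.502   80.923] [-0.059  0.32  -0.046]
```

View pics/top3.png

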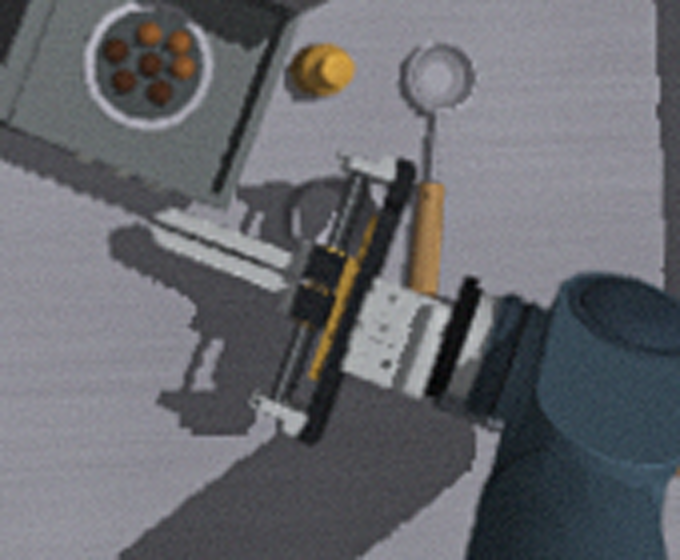

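View pics/wrist3.png

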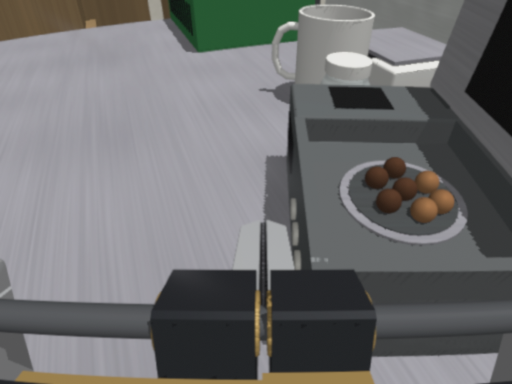

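```bash
python3 - <<'E'
from h import *
from bench import env
s=env.state()
p0=s["ee_pos"];R0=s["ee_rot"]
d=p0-H;print("now tester rel",-d@A,d@B,d[2])
for x,y,z in [(157,-92,40),(150,-190,120),(-70,-200,140),(-70,-95,140)]: print(tw(x,y,z),row(p0,R0,tw(x,y,z),R0)[:3], np.linalg.norm(tw(x,y,z)[:2]))
E
```

```text
now tester rel 158.37337843410648 -89.0169547105514 -9.153336972054916
[ 453.691 -130.739  130.   ] [-0.043 -0.023  0.001] 472.15245441435127
[ 422.926 -224.048  210.   ] [-0.075 -0.146  0.008] 478.6062219827932
[ 622.624 -316.897  230.   ] [-0.088 -0.164  0.228] 698.6298370672692
[ 662.523 -219.773  230.   ] [-0.132 -0.069  0.229] 698.0236189692656
```

{"fn": "servo_tool", "kwargs": {
  "increments": [
    [-0.043, -0.023, 0.001, 0, 0, 0, 0],
    [-0.055, -0.065, 0.003, 0, 0, 0, 0],
    [-0.065, -0.105, 0.006, 0, 0, 0, 0],
    [-0.075, -0.146, 0.008, 0, 0, 0, 0],
    [-0.078, -0.15, 0.053, 0, 0, 0, 0],
    [-0.08, -0.153, 0.1, 0, 0, 0, 0],
    [-0.083, -0.157, 0.148, 0, 0, 0, 0],
    [-0.086, -0.162, 0.195, 0, 0, 0, 0],
    [-0.088, -0.164, 0.228, 0, 0, 0, 0],
    [-0.088, -0.164, 0.228, 0, 0, 0, 0]
  ]
}}

```text
t: 6.8
ee_pos: [623.4, -316.6, 229.7]
ee_rot: [[-0.154, 0.341, 0.927], [-0.391, 0.841, -0.374], [-0.907, -0.42, 0.003]]
ft_force: [0.0, 0.4, -0.4]
finger_gap: 0.4
```

```bash
python3 - <<'E'
from h import *
from bench import env
s=env.state();print(s["joints"],s["t"],s["ee_pos"],s["ft_force"])
p0=s["ee_pos"];R0=s["ee_rot"]
d=p0-H;print("now tester rel",-d@A,d@B,d[2])
t=env.grab_frame("top")["img"][100:270,235:435];cv2.imwrite("pics/top4.png",cv2.resize(t,None,fx=3.5,fy=3.5,interpolation=2))
f=env.grab_frame("wrist");cv2.imwrite(f"pics/wrist4.png",f["img"])
for x,y,z in [(-70,-95,140),(-30,-95,140),(50,-95,140)]: print(row(p0,R0,tw(x,y,z),R0)[:3])
E
```

```text
[-0.936  0.626  1.328  0.937  1.858 -0.606] 6.8 [ 623.417 -316.626  229.732] [ 0.042  0.389 -0.445]
now tester rel -70.63140084463329 -199.44838572647168 139.73247889750098
[-0.044  0.095  0.   ]
[-0.044  0.095 -0.04 ]
[-0.045  0.095 -0.12 ]
```

View pics/top4.png

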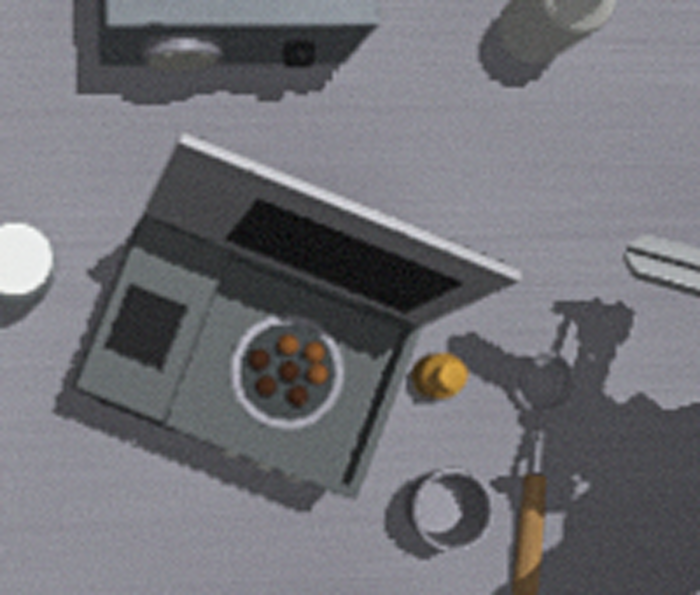

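View pics/wrist4.png

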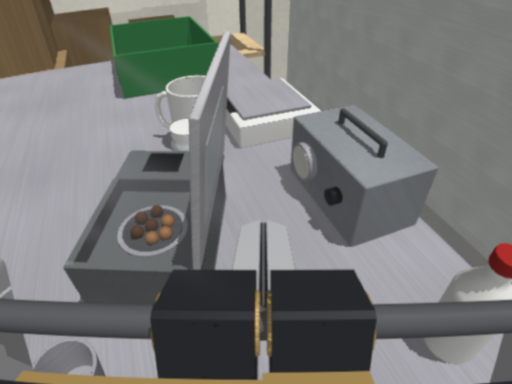

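{"fn": "servo_tool", "kwargs": {
  "increments": [
    [-0.022, 0.047, 0, 0, 0, 0, 0],
    [-0.044, 0.095, 0, 0, 0, 0, 0],
    [-0.044, 0.095, 0, 0, 0, 0, 0],
    [-0.044, 0.095, -0.015, 0, 0, 0, 0],
    [-0.044, 0.095, -0.028, 0, 0, 0, 0],
    [-0.044, 0.095, -0.038, 0, 0, 0, 0],
    [-0.044, 0.095, -0.047, 0, 0, 0, 0],
    [-0.044, 0.095, -0.055, 0, 0, 0, 0],
    [-0.044, 0.095, -0.063, 0, 0, 0, 0],
    [-0.044, 0.095, -0.07, 0, 0, 0, 0]
  ]
}}

```text
t: 8.15
ee_pos: [596.4, -193.2, 229.8]
ee_rot: [[-0.156, 0.342, 0.927], [-0.39, 0.841, -0.375], [-0.907, -0.42, 0.003]]
ft_force: [2.2, -1.3, -0.5]
finger_gap: 0.6
```

```bash
python3 - <<'E'
from h import *
from bench import env
s=env.state();print(s["joints"],s["t"],s["ee_pos"],s["ft_force"])
p0=s["ee_pos"];R0=s["ee_rot"]
d=p0-H;print("now tester rel",-d@A,d@B,d[2])
t=env.grab_frame("top")["img"][125:265,235:405];cv2.imwrite("pics/top5.png",cv2.resize(t,None,fx=4,fy=4,interpolation=2))
f=env.grab_frame("wrist");cv2.imwrite(f"pics/wrist5.png",f["img"])
E
```

```text
[-0.856  0.412  1.632  0.964  1.745 -0.637] 8.15 [ 596.448 -193.198  229.838] [ 2.169 -1.283 -0.507]
now tester rel 1.2173664888191573 -95.52648038234575 139.837534613447
```

View pics/top5.png

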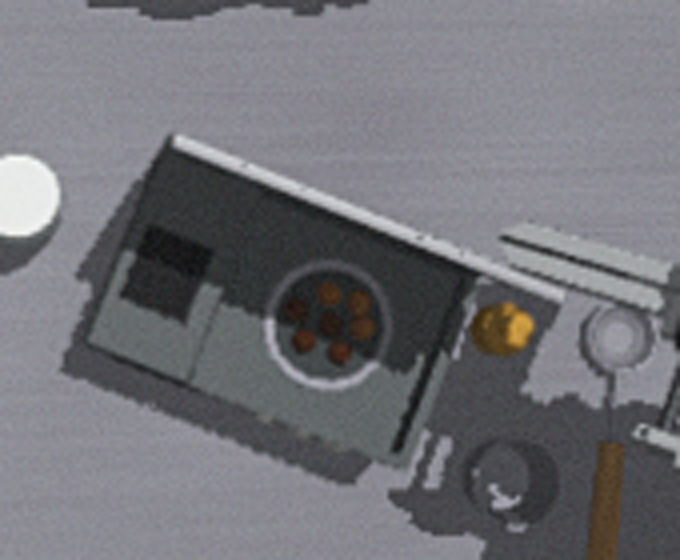

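View pics/wrist5.png

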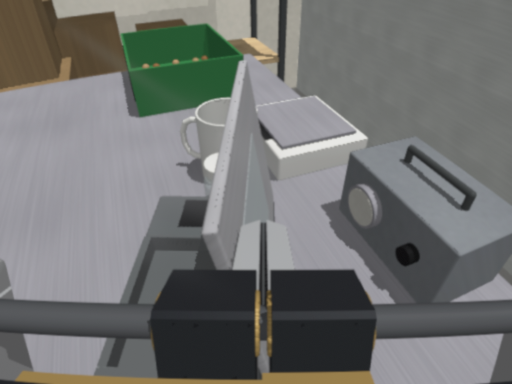

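```bash
cat >> h.py <<'E'
def ang(T,uv1,uv2,ox=235,oy=125,s=4):
    th=1.4
    for _ in range(20):
        a=onz(T,(ox+(uv1[0]+.5)/s-.5,oy+(uv1[1]+.5)/s-.5),90+170*np.sin(th));b=onz(T,(ox+(uv2[0]+.5)/s-.5,oy+(uv2[1]+.5)/s-.5),90+170*np.sin(th))
        x=-((a+b)/2-H)@A; th=np.arccos(np.clip(x/170,-1,1))
    return th,x,a,b
E
python3 - <<'E'
from h import *
from bench import env
T=env.grab_frame("top")
print(ang(T,(174,147),(558,300)))
print("orig",ang(T,(208,64),(592,220)))
E
```

```text
(np.float64(1.4109726906179796), np.float64(27.054495803109564), array([650.17 ,   3.96 , 257.833]), array([ 567.584, -193.86 ,  257.833]))
orig (np.float64(1.682415081515718), np.float64(-18.935811663213975), array([692.76 , -14.602, 258.942]), array([ 608.748, -213.479,  258.942]))
```

```bash
python3 - <<'E'
from h import *
from bench import env
s=env.state()
p0=s["ee_pos"];R0=s["ee_rot"];print(s["t"])
for w in [(9,-95.5,140),(16,-95.5,140),(23,-95.5,140),(16,-125,140),(16,-165,140),(60,-165,125),(110,-165,100),(127,-150,87),(127,-110,87),(127,-92,87)]: print(row(p0,R0,tw(*w),R0)[:3].tolist().__repr__() and np.round(row(p0,R0,tw(*w),R0)[:3],3))
th=1.23;t=0
while th>0:
    th-=.01*(.333*np.cos(th)-.08)/.4;t+=.01
    if round(t*100)%25==0: print(round(t,2),round(th,2),end="; ")
E
```

```text
8.3
[-0.    -0.    -0.007]
[-0.    -0.    -0.014]
[-0.    -0.    -0.021]
[ 0.012 -0.027 -0.015]
[ 0.029 -0.064 -0.015]
[ 0.042 -0.057 -0.059]
[ 0.065 -0.046 -0.109]
[ 0.07  -0.027 -0.126]
[ 0.053  0.009 -0.126]
[ 0.046  0.026 -0.126]
0.25 1.21; 0.5 1.18; 0.75 1.15; 1.0 1.11; 1.25 1.07; 1.5 1.01; 1.75 0.95; 2.0 0.87; 2.25 0.78; 2.5 0.67; 2.75 0.55; 3.0 0.42; 3.25 0.27; 3.5 0.12;
```

{"fn": "servo_tool", "kwargs": {
  "increments": [
    [0, 0, -0.007, 0, 0, 0, 0],
    [0, 0, -0.014, 0, 0, 0, 0],
    [0, 0, -0.022, 0, 0, 0, 0],
    [0.012, -0.027, -0.015, 0, 0, 0, 0],
    [0.029, -0.064, -0.015, 0, 0, 0, 0],
    [0.042, -0.057, -0.059, 0, 0, 0, 0],
    [0.065, -0.046, -0.109, 0, 0, 0, 0],
    [0.07, -0.027, -0.126, 0, 0, 0, 0],
    [0.053, 0.009, -0.126, 0, 0, 0, 0],
    [0.046, 0.026, -0.126, 0, 0, 0, 0]
  ]
}}

```text
t: 9.55
ee_pos: [481.5, -140.4, 177.0]
ee_rot: [[-0.155, 0.34, 0.927], [-0.389, 0.842, -0.374], [-0.908, -0.419, 0.002]]
ft_force: [-0.3, -0.1, 0.3]
finger_gap: 0.9
```

```bash
python3 - <<'E'
from h import *
from bench import env
s=env.state();print(s["joints"],s["t"],s["ee_pos"],s["ft_force"])
p0=s["ee_pos"];R0=s["ee_rot"]
d=p0-H;print("now tester rel",-d@A,d@B,d[2])
t=env.grab_frame("top")["img"][125:265,235:405];cv2.imwrite("pics/top6.png",cv2.resize(t,None,fx=4,fy=4,interpolation=2))
E
```

```text
[-0.955  0.252  1.961  0.882  1.713 -0.824] 9.55 [ 481.479 -140.403  176.961] [-0.329 -0.128  0.336]
now tester rel 127.6237678381949 -90.37988286819852 86.96142099749406
```

View pics/top6.png

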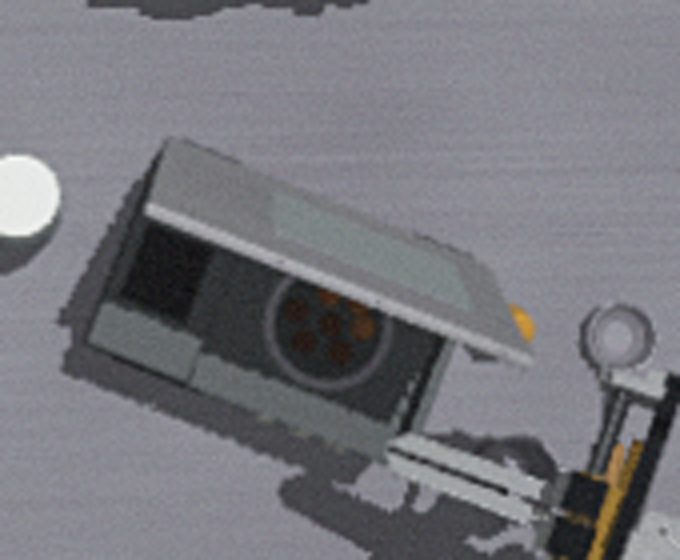

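The cover is falling at about 1.1 rad, and the finger is in place in front of it and below it. I hold there for the catch.

{"fn": "servo_tool", "kwargs": {
  "increments": [
    [0, 0, 0, 0, 0, 0, 0],
    [0, 0, 0, 0, 0, 0, 0],
    [0, 0, 0, 0, 0, 0, 0],
    [0, 0, 0, 0, 0, 0, 0],
    [0, 0, 0, 0, 0, 0, 0],
    [0, 0, 0, 0, 0, 0, 0],
    [0, 0, 0, 0, 0, 0, 0],
    [0, 0, 0, 0, 0, 0, 0],
    [0, 0, 0, 0, 0, 0, 0],
    [0, 0, 0, 0, 0, 0, 0]
  ]
}}

```text
t: 10.85
ee_pos: [481.9, -142.1, 177.0]
ee_rot: [[-0.155, 0.342, 0.927], [-0.39, 0.841, -0.375], [-0.908, -0.42, 0.003]]
ft_force: [-0.7, -0.0, 0.4]
finger_gap: 0.4
```

```bash
python3 - <<'E'
from h import *
from bench import env
s=env.state();print(s["t"],s["ee_pos"],s["ft_force"],s["torque"])
T=env.grab_frame("top")
t=T["img"][125:265,235:405];cv2.imwrite("pics/top7.png",cv2.resize(t,None,fx=4,fy=4,interpolation=2))
print("prev",ang(T,(147,213),(528,363))[:2])
E
```

```text
10.85 [ 481.888 -142.062  177.   ] [-0.697 -0.001  0.415] [-0.427  0.238  0.027]
prev (np.float64(1.1945906157849255), np.float64(62.45701159730733))
```

View pics/top7.png

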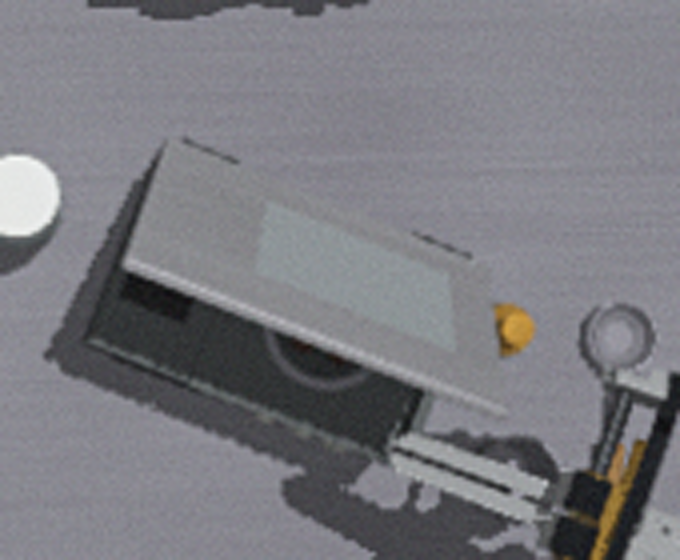

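{"fn": "servo_tool", "kwargs": {
  "increments": [
    [0, 0, 0, 0, 0, 0, 0],
    [0, 0, 0, 0, 0, 0, 0],
    [0, 0, 0, 0, 0, 0, 0],
    [0, 0, 0, 0, 0, 0, 0],
    [0, 0, 0, 0, 0, 0, 0],
    [0, 0, 0, 0, 0, 0, 0],
    [0, 0, 0, 0, 0, 0, 0],
    [0, 0, 0, 0, 0, 0, 0],
    [0, 0, 0, 0, 0, 0, 0],
    [0, 0, 0, 0, 0, 0, 0]
  ]
}}

```text
t: 12.15
ee_pos: [481.8, -141.9, 176.9]
ee_rot: [[-0.156, 0.341, 0.927], [-0.39, 0.841, -0.375], [-0.908, -0.42, 0.002]]
ft_force: [-0.4, 0.2, -1.4]
finger_gap: 0.7
```

```bash
python3 - <<'E'
from h import *
from bench import env
s=env.state();print(s["t"],s["ee_pos"],s["ft_force"],s["torque"])
p0=s["ee_pos"];d=p0-H;print("now tester rel",-d@A,d@B,d[2])
T=env.grab_frame("top")
t=T["img"][125:265,235:405];cv2.imwrite("pics/top8.png",cv2.resize(t,None,fx=4,fy=4,interpolation=2))
cv2.imwrite("pics/wrist8.png",env.grab_frame("wrist")["img"])
print("prev",ang(T,(124,268),(503,415))[:2])
E
```

```text
12.15 [ 481.769 -141.938  176.854] [-0.354  0.235 -1.442] [-0.472  0.389  0.144]
now tester rel 126.7725057016601 -91.68909565432901 86.8541395115553
prev (np.float64(0.99949262451449), np.float64(91.92396026923151))
```

View pics/top8.png

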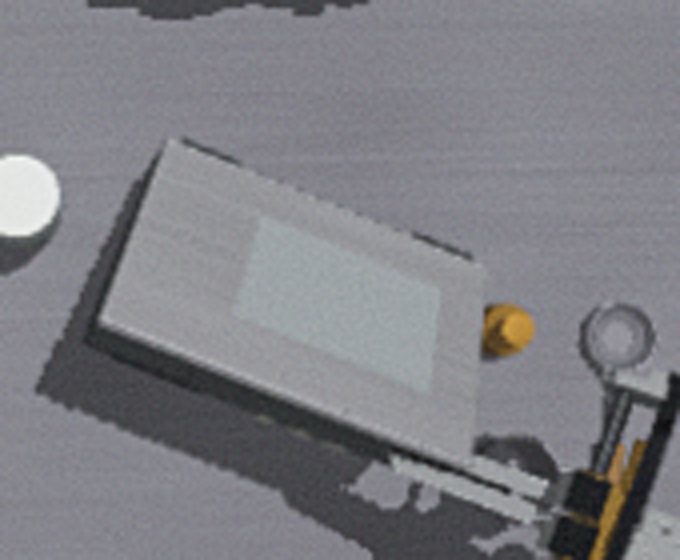

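View pics/wrist8.png

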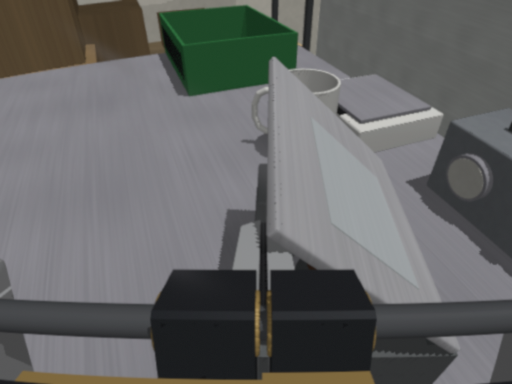

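```bash
python3 - <<'E'
from h import *
from bench import env
s=env.state()
p0=s["ee_pos"];R0=s["ee_rot"];x0,z0=150*np.cos(.72)+12.5,150*np.sin(.72)
T=env.grab_frame("top");print("ang",ang(T,(98,331),(468,474))[:2],env.state()["ft_force"],s["t"])
for i in range(1,11):
    th=.72-.042*i
    w=tw(126.8+150*np.cos(th)+12.5-x0,-91.7,86.85+150*np.sin(th)-z0); print(np.round(row(p0,R0,w,R0)[:3],3))
E
```

```text
ang (np.float64(0.725293031836872), np.float64(127.21186190614411)) [-1.156  0.05  -0.501] 12.25
[ 0.004  0.002 -0.004]
[ 0.009  0.004 -0.008]
[ 0.014  0.006 -0.012]
[ 0.018  0.009 -0.015]
[ 0.023  0.011 -0.018]
[ 0.028  0.013 -0.021]
[ 0.033  0.016 -0.024]
[ 0.039  0.018 -0.026]
[ 0.044  0.021 -0.029]
[ 0.049  0.023 -0.031]
```

{"fn": "servo_tool", "kwargs": {
  "increments": [
    [0.004, 0.002, -0.004, 0, 0, 0, 0],
    [0.009, 0.004, -0.008, 0, 0, 0, 0],
    [0.014, 0.006, -0.012, 0, 0, 0, 0],
    [0.018, 0.009, -0.015, 0, 0, 0, 0],
    [0.023, 0.011, -0.018, 0, 0, 0, 0],
    [0.028, 0.013, -0.021, 0, 0, 0, 0],
    [0.033, 0.016, -0.024, 0, 0, 0, 0],
    [0.039, 0.018, -0.026, 0, 0, 0, 0],
    [0.044, 0.021, -0.029, 0, 0, 0, 0],
    [0.049, 0.023, -0.031, 0, 0, 0, 0]
  ]
}}

```text
t: 13.55
ee_pos: [453.3, -130.2, 122.3]
ee_rot: [[-0.156, 0.342, 0.927], [-0.39, 0.841, -0.376], [-0.908, -0.42, 0.003]]
ft_force: [-0.0, 0.0, -0.4]
finger_gap: 0.8
```

```bash
python3 - <<'E'
from h import *
from bench import env
s=env.state();print(s["t"],s["ee_pos"],s["ft_force"],s["torque"])
p0=s["ee_pos"];d=p0-H;print("now tester rel",-d@A,d@B,d[2])
T=env.grab_frame("top")
t=T["img"][125:265,235:405];cv2.imwrite("pics/top9.png",cv2.resize(t,None,fx=4,fy=4,interpolation=2))
cv2.imwrite("pics/wrist9.png",env.grab_frame("wrist")["img"])
E
```

```text
13.55 [ 453.299 -130.162  122.319] [-0.027  0.002 -0.413] [-0.526  0.255 -0.05 ]
now tester rel 157.58144789655694 -91.61547259246055 32.31873458931416
```

View pics/top9.png

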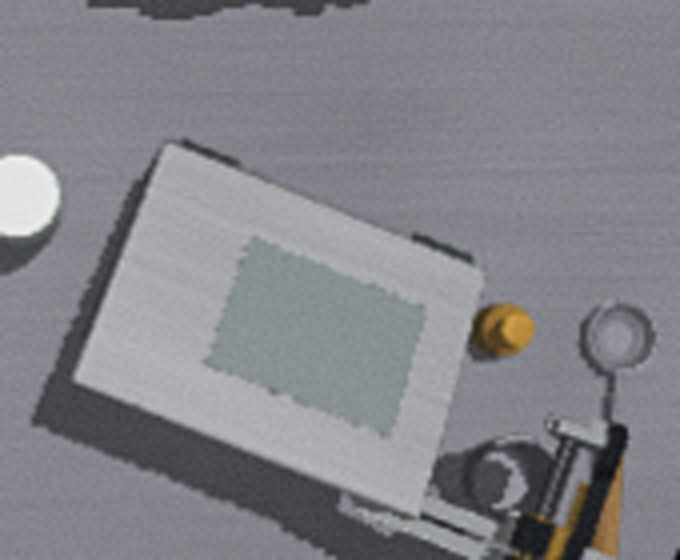

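View pics/wrist9.png

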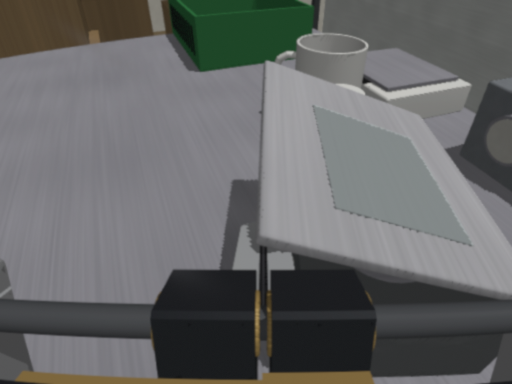

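```bash
python3 - <<'E'
from h import *
from bench import env
s=env.state()
T=env.grab_frame("top");print("ang",ang(T,(74,386),(420,520))[:2])
print("ang",ang(T,(74,383),(420,517))[:2])
p0=s["ee_pos"];R0=s["ee_rot"]
th0=.3
for i in range(1,11):
    th=.3-.027*i
    w=tw(157.6+150*(np.cos(th)-np.cos(.3))-2*i/10,-91.7,32.3+150*(np.sin(th)-np.sin(.3))); print(np.round(row(p0,R0,w,R0)[:3],4),w[2])
E
```

```text
ang (np.float64(0.3184944870145255), np.float64(161.45034745257095))
ang (np.float64(0.3499640141575663), np.float64(159.69545878995393))
[ 0.003  0.001 -0.001] 118.41520071335859
[ 0.007  0.003 -0.002] 114.50092010185449
[ 0.01   0.005 -0.002] 110.56001150270694
[ 0.014  0.006 -0.003] 106.59534766375891
[ 0.018  0.008 -0.003] 102.6098186493712
[ 0.021  0.01  -0.004] 98.60632973369346
[ 0.025  0.011 -0.004] 94.58779928284801
[ 0.029  0.013 -0.004] 90.55715662757018
[ 0.032  0.015 -0.004] 86.51733992785596
[ 0.036  0.017 -0.004] 82.47129403117341
```

{"fn": "servo_tool", "kwargs": {
  "increments": [
    [0.003, 0.001, -0.001, 0, 0, 0, 0],
    [0.007, 0.003, -0.002, 0, 0, 0, 0],
    [0.01, 0.005, -0.002, 0, 0, 0, 0],
    [0.014, 0.006, -0.003, 0, 0, 0, 0],
    [0.018, 0.008, -0.003, 0, 0, 0, 0],
    [0.021, 0.01, -0.004, 0, 0, 0, 0],
    [0.025, 0.011, -0.004, 0, 0, 0, 0],
    [0.029, 0.013, -0.004, 0, 0, 0, 0],
    [0.032, 0.015, -0.004, 0, 0, 0, 0],
    [0.036, 0.017, -0.004, 0, 0, 0, 0]
  ]
}}

```text
t: 14.95
ee_pos: [449.9, -128.5, 82.7]
ee_rot: [[-0.155, 0.342, 0.927], [-0.39, 0.841, -0.375], [-0.908, -0.42, 0.003]]
ft_force: [-2.1, -0.7, -1.7]
finger_gap: 0.2
```

```bash
python3 - <<'E'
from h import *
from bench import env
s=env.state();print(s["t"],s["ee_pos"],s["ft_force"],s["torque"])
p0=s["ee_pos"];d=p0-H;print("now tester rel",-d@A,d@B,d[2])
T=env.grab_frame("top")
t=T["img"][125:265,235:405];cv2.imwrite("pics/top10.png",cv2.resize(t,None,fx=4,fy=4,interpolation=2))
cv2.imwrite("pics/wrist10.png",env.grab_frame("wrist")["img"])
t=env.grab_frame("side")["img"][130:330,205:345];cv2.imwrite("pics/side10.png",cv2.resize(t,None,fx=3,fy=3,interpolation=2))
E
```

```text
14.95 [ 449.92  -128.489   82.691] [-2.132 -0.671 -1.723] [-0.583  0.429  0.151]
now tester rel 161.34315469163718 -91.35194766139485 -7.308572661177294
```

View pics/top10.png

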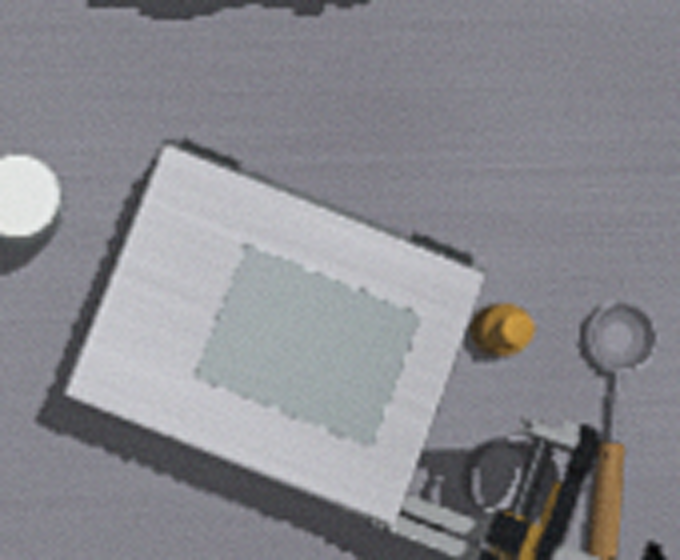

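View pics/wrist10.png

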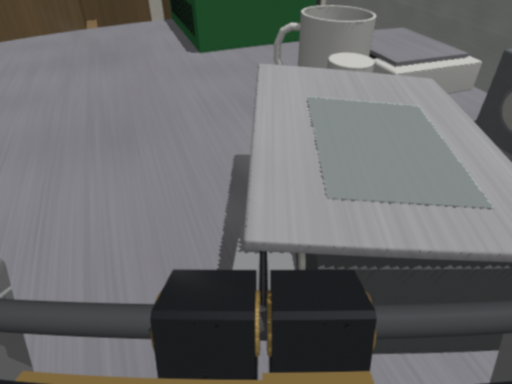

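View pics/side10.png

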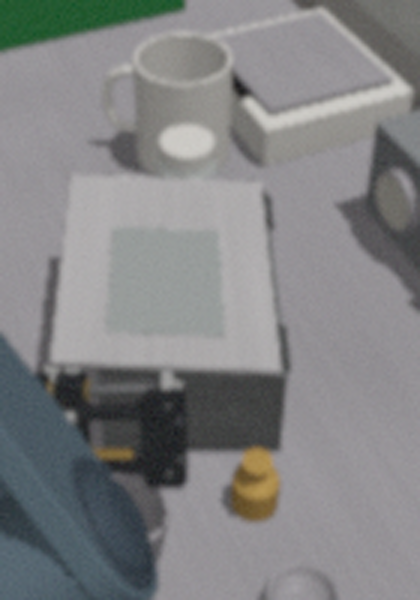

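{"fn": "servo_tool", "kwargs": {
  "increments": [
    [0.0013, 0.0006, 0, 0, 0, 0, 0],
    [0.0026, 0.0012, 0, 0, 0, 0, 0],
    [0.0039, 0.0018, 0, 0, 0, 0, 0],
    [0.0052, 0.0024, 0, 0, 0, 0, 0],
    [0.0065, 0.003, 0, 0, 0, 0, 0],
    [0.0078, 0.0036, 0, 0, 0, 0, 0],
    [0.0091, 0.0042, 0, 0, 0, 0, 0],
    [0.0104, 0.0048, 0, 0, 0, 0, 0],
    [0.0117, 0.0054, 0, 0, 0, 0, 0],
    [0.013, 0.006, 0, 0, 0, 0, 0]
  ]
}}

```text
t: 16.35
ee_pos: [450.1, -128.6, 68.7]
ee_rot: [[-0.155, 0.342, 0.927], [-0.39, 0.841, -0.376], [-0.908, -0.42, 0.003]]
ft_force: [0.9, -0.5, -0.4]
finger_gap: 0.3
```

```bash
python3 - <<'E'
from h import *
from bench import env
s=env.state();print(s["t"],s["ee_pos"],s["ft_force"],s["torque"])
T=env.grab_frame("top")
t=T["img"][125:265,235:405];cv2.imwrite("pics/top11.png",cv2.resize(t,None,fx=4,fy=4,interpolation=2))
cv2.imwrite("pics/wrist11.png",env.grab_frame("wrist")["img"])
t=env.grab_frame("side")["img"][130:330,205:345];cv2.imwrite("pics/side11.png",cv2.resize(t,None,fx=3,fy=3,interpolation=2))
E
```

```text
16.35 [ 450.149 -128.607   68.742] [ 0.914 -0.525 -0.352] [-0.422  0.222 -0.019]
```

View pics/wrist11.png

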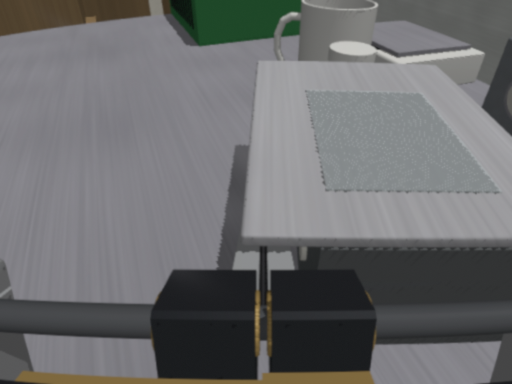

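View pics/side11.png

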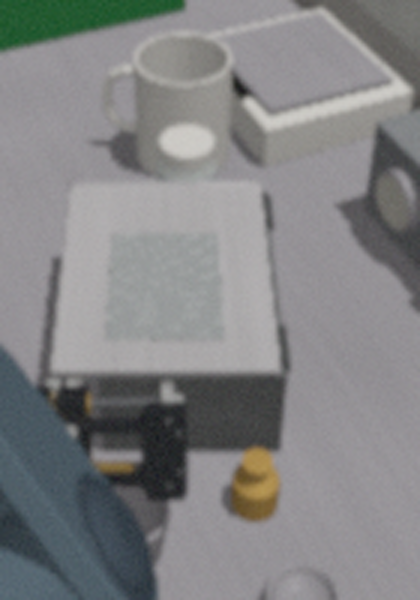

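{"fn": "servo_tool", "kwargs": {
  "increments": [
    [0, 0, -0.012, 0, 0, 0, 0],
    [0, 0, -0.025, 0, 0, 0, 0],
    [0, -0.02, -0.027, 0, 0, 0, 0],
    [0, -0.06, -0.027, 0, 0, 0, 0],
    [0, -0.1, -0.027, 0, 0, 0, 0],
    [-0.01, -0.14, -0.027, 0, 0, 0, 0],
    [-0.04, -0.17, -0.027, 0, 0, 0, 0],
    [-0.08, -0.2, -0.027, 0, 0, 0, 0],
    [-0.12, -0.22, -0.027, 0, 0, 0, 0],
    [-0.15, -0.23, -0.027, 0, 0, 0, 0]
  ]
}}

```text
t: 17.75
ee_pos: [368.9, -254.7, 304.0]
ee_rot: [[-0.155, 0.344, 0.926], [-0.393, 0.839, -0.377], [-0.906, -0.423, 0.005]]
ft_force: [-0.1, -0.1, 0.1]
finger_gap: 0.4
```

```bash
python3 - <<'E'
from h import *
from bench import env
s=env.state();print(s["t"],s["ee_pos"],s["ft_force"],s["torque"],s["qd"])
T=env.grab_frame("top");S=env.grab_frame("side")
t=T["img"][125:265,235:405];cv2.imwrite("pics/top12.png",cv2.resize(t,None,fx=4,fy=4,interpolation=2))
t=S["img"][130:330,205:345];cv2.imwrite("pics/side12.png",cv2.resize(t,None,fx=3,fy=3,interpolation=2))
for y in(110,-110):
    for n,z in(("shut",8),("2deg",14)):
        q=proj(S,tw(170,y,z));print(y,n,(q-[205,130])*3+1, "top",(proj(T,tw(170,y,z))-[235,125])*4+1.5)
E
```

```text
17.75 [ 368.936 -254.702  303.985] [-0.065 -0.064  0.068] [-0.433  0.176 -0.016] [ 0.039 -0.367 -0.077  0.183  0.327  0.374]
110 shut [ 68.03  182.357] top [ 64.618 395.999]
110 2deg [ 67.558 177.129] top [ 64.714 396.363]
-110 shut [ 50.363 370.763] top [393.084 522.079]
-110 2deg [ 49.69  365.329] top [395.429 523.296]
```

View pics/top12.png

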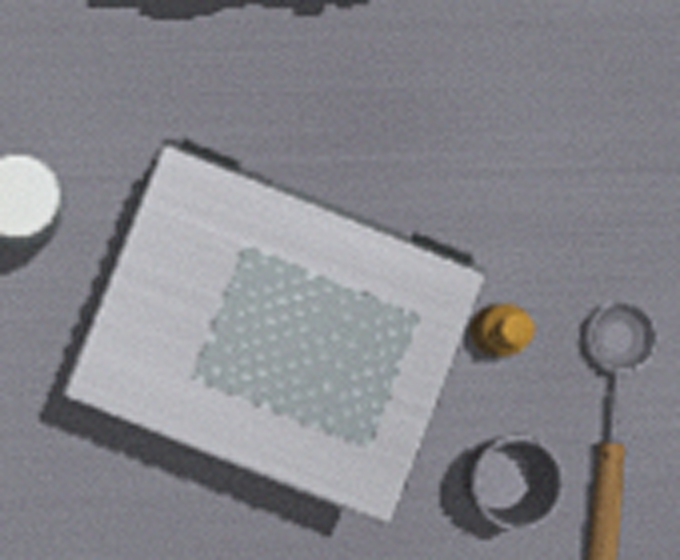

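View pics/side12.png

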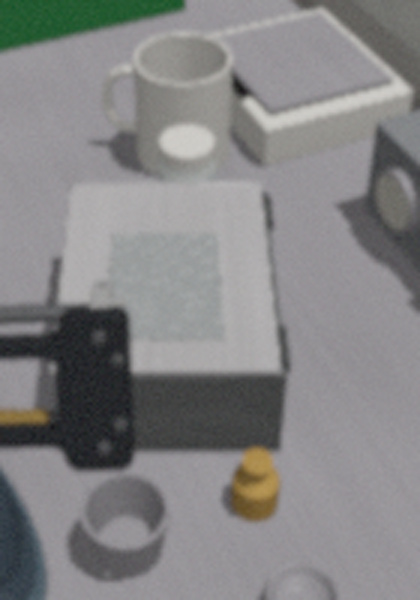

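The cover is shut, and the edge corners are where a flat cover should put them. The cup, weight, scoop and jar sit at the same pixels as before. I let the arm come to rest, then hand in.

{"fn": "servo_tool", "kwargs": {
  "increments": [
    [0, 0, 0, 0, 0, 0, 0],
    [0, 0, 0, 0, 0, 0, 0],
    [0, 0, 0, 0, 0, 0, 0],
    [0, 0, 0, 0, 0, 0, 0],
    [0, 0, 0, 0, 0, 0, 0],
    [0, 0, 0, 0, 0, 0, 0],
    [0, 0, 0, 0, 0, 0, 0],
    [0, 0, 0, 0, 0, 0, 0],
    [0, 0, 0, 0, 0, 0, 0],
    [0, 0, 0, 0, 0, 0, 0]
  ]
}}

```text
t: 19.1
ee_pos: [369.6, -253.2, 301.3]
ee_rot: [[-0.155, 0.342, 0.927], [-0.39, 0.841, -0.375], [-0.908, -0.42, 0.003]]
ft_force: [1.2, 0.7, 0.0]
finger_gap: 0.7
```

```bash
python3 - <<'E'
from bench import env
s=env.state();print(s["t"],s["qd"],s["ft_force"]);print(env.sign_off())
E
```

```text
19.1 [ 1.55256549e-03  1.40459587e-03  7.07110914e-06  4.08612808e-04
  7.28667231e-04 -6.20691853e-04] [1.16038832 0.72075927 0.03663517]
the job is handed in; nothing more can be done
None
```

The cover is shut and the job is handed in, at 19.1 s of the 50 s allowed. With the jaws closed and gripping nothing, I pushed the cover from behind from about 1.68 rad to an estimated 1.2. It fell by itself and I caught it on the finger at about 0.73 rad. I then lowered it on that finger to flat and pulled the hand clear.

**Last checks:**
- **Cover shut:** the cover's edge corners are within about 1 mm of where a flat cover should put them, so it is shut within about 1°. The load on the finger was gone before I pulled it out.
- **Bystanders:** the jar, cup, weight and scoop look unmoved against the first pictures. The jug looks the same in the side view but was not measured again.
- **Hand:** the arm is at rest, with the tool about 300 mm above the bench and touching nothing.
- **Less certain:** the force readings carry about 1 N of noise against a load of about 2 N. During lowering I judged that the cover stayed on the finger mainly from the pictures. One reading part-way down (−0.4 N) was too small to confirm it alone.

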